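Re-rack the pigment jars in reverse order

TASK

Move the row of four pigment jars from the dark rack into the empty pale rack, in the reverse order: the jar that stands leftmost now goes into the rightmost place of the other rack, the second from the left into the second place from the right, and so on. Keep the jars upright all the time, and leave each standing in the middle of its own place.

Things in the scene. Friction and masses are not known exactly. Their poses are not given: they have to be found in the camera images.
- jar_black_mid (a point): Closed pigment jar with black screw lid: tall jar with dark grey contents, round, 60 mm across and 90 mm high, 0.1 to 0.2 kg. The point is its centre, half-way up (45 mm above its underside); z is its upright axis. It starts upright in any one of the four places of the full rack.
- jar_ochre_mid (a point): Closed pigment jar with black screw lid: squat jar with ochre-yellow contents, round, 53 mm across and 62 mm high, 0.1 to 0.2 kg. The point is its centre, half-way up (31 mm above its underside); z is its upright axis. It starts upright in any one of the four places of the full rack.
- jar_umber_mid (a point): Closed pigment jar with black screw lid: jar with brown contents, round, 48 mm across and 66 mm high, 0.1 to 0.2 kg. The point is its centre, half-way up (33 mm above its underside); z is its upright axis. It starts upright in any one of the four places of the full rack.
- jar_chalk_mid (a point): Closed pigment jar with black screw lid: smallest jar, with white contents, round, 44 mm across and 60 mm high, 0.1 to 0.2 kg. The point is its centre, half-way up (30 mm above its underside); z is its upright axis. It starts upright in any one of the four places of the full rack.
- rack_full: Darker wooden rack holding the four jars at the start, each within 5 mm of its place's centre. Fixed board 88 x 300 x 12 mm; origin: centre of its underside; x away from the robot, y to the left along the row, z up; turned up to 10 degrees. Place centres: x 0, y +111, +37, -37, -111 mm; jars stand at z = 12 mm. Fins between places: 4 mm thick, top z 24; front and back lips: top z 17 mm.
- rack_empty: Paler rack, empty at the start; same shape, axes, place centres and heights as the dark rack (70 mm between fins, 76 mm between lips). Fixed; about 0.5 m to the left or the right of the dark rack, roughly in line with it. Fixed bottles and tins up to 0.25 m high stand between and behind the racks, so carry jars over them.

How it is judged (in metres and radians):
At the end, for the whole second after the job is handed in: Each jar stands in the pale rack in the place that mirrors its starting place in the dark rack (leftmost to rightmost and so on; told by how far it has moved), within 14 mm of the place's centre along and across the rack, on the board (height within 6 mm), within 0.08 rad of upright, at rest (((y of jar_black_mid in the frame of rack_empty between 0.097 and 0.125 m and world y of rack_empty above 0 m and distance of jar_black_mid from where it was at the start of the episode between 0.6851 and 0.7773 m) or (y of jar_black_mid in the frame of rack_empty between 0.097 and 0.125 m and world y of rack_empty below 0 m and distance of jar_black_mid from where it was at the start of the episode between 0.223 and 0.3157 m) or (y of jar_black_mid in the frame of rack_empty between 0.023 and 0.051 m and world y of rack_empty above 0 m and distance of jar_black_mid from where it was at the start of the episode between 0.5372 and 0.6111 m) or (y of jar_black_mid in the frame of rack_empty between 0.023 and 0.051 m and world y of rack_empty below 0 m and distance of jar_black_mid from where it was at the start of the episode between 0.3894 and 0.4633 m) or (y of jar_black_mid in the frame of rack_empty between -0.051 and -0.023 m and world y of rack_empty above 0 m and distance of jar_black_mid from where it was at the start of the episode between 0.3894 and 0.4633 m) or (y of jar_black_mid in the frame of rack_empty between -0.051 and -0.023 m and world y of rack_empty below 0 m and distance of jar_black_mid from where it was at the start of the episode between 0.5372 and 0.6111 m) or (y of jar_black_mid in the frame of rack_empty between -0.125 and -0.097 m and world y of rack_empty above 0 m and distance of jar_black_mid from where it was at the start of the episode between 0.223 and 0.3157 m) or (y of jar_black_mid in the frame of rack_empty between -0.125 and -0.097 m and world y of rack_empty below 0 m and distance of jar_black_mid from where it was at the start of the episode between 0.6851 and 0.7773 m)) and x of jar_black_mid in the frame of rack_empty between -0.014 and 0.014 m and z of jar_black_mid in the frame of rack_empty between 0.051 and 0.063 m and angle between each of jar_black_mid, jar_ochre_mid, jar_umber_mid, jar_chalk_mid's own z axis and vertical below 0.08 rad and linear speed of each of jar_black, jar_ochre, jar_umber, jar_chalk below 0.02 m/s and ((y of jar_ochre_mid in the frame of rack_empty between 0.097 and 0.125 m and world y of rack_empty above 0 m and distance of jar_ochre_mid from where it was at the start of the episode between 0.6851 and 0.7773 m) or (y of jar_ochre_mid in the frame of rack_empty between 0.097 and 0.125 m and world y of rack_empty below 0 m and distance of jar_ochre_mid from where it was at the start of the episode between 0.223 and 0.3157 m) or (y of jar_ochre_mid in the frame of rack_empty between 0.023 and 0.051 m and world y of rack_empty above 0 m and distance of jar_ochre_mid from where it was at the start of the episode between 0.5372 and 0.6111 m) or (y of jar_ochre_mid in the frame of rack_empty between 0.023 and 0.051 m and world y of rack_empty below 0 m and distance of jar_ochre_mid from where it was at the start of the episode between 0.3894 and 0.4633 m) or (y of jar_ochre_mid in the frame of rack_empty between -0.051 and -0.023 m and world y of rack_empty above 0 m and distance of jar_ochre_mid from where it was at the start of the episode between 0.3894 and 0.4633 m) or (y of jar_ochre_mid in the frame of rack_empty between -0.051 and -0.023 m and world y of rack_empty below 0 m and distance of jar_ochre_mid from where it was at the start of the episode between 0.5372 and 0.6111 m) or (y of jar_ochre_mid in the frame of rack_empty between -0.125 and -0.097 m and world y of rack_empty above 0 m and distance of jar_ochre_mid from where it was at the start of the episode between 0.223 and 0.3157 m) or (y of jar_ochre_mid in the frame of rack_empty between -0.125 and -0.097 m and world y of rack_empty below 0 m and distance of jar_ochre_mid from where it was at the start of the episode between 0.6851 and 0.7773 m)) and x of jar_ochre_mid in the frame of rack_empty between -0.014 and 0.014 m and z of jar_ochre_mid in the frame of rack_empty between 0.037 and 0.049 m and ((y of jar_umber_mid in the frame of rack_empty between 0.097 and 0.125 m and world y of rack_empty above 0 m and distance of jar_umber_mid from where it was at the start of the episode between 0.6851 and 0.7773 m) or (y of jar_umber_mid in the frame of rack_empty between 0.097 and 0.125 m and world y of rack_empty below 0 m and distance of jar_umber_mid from where it was at the start of the episode between 0.223 and 0.3157 m) or (y of jar_umber_mid in the frame of rack_empty between 0.023 and 0.051 m and world y of rack_empty above 0 m and distance of jar_umber_mid from where it was at the start of the episode between 0.5372 and 0.6111 m) or (y of jar_umber_mid in the frame of rack_empty between 0.023 and 0.051 m and world y of rack_empty below 0 m and distance of jar_umber_mid from where it was at the start of the episode between 0.3894 and 0.4633 m) or (y of jar_umber_mid in the frame of rack_empty between -0.051 and -0.023 m and world y of rack_empty above 0 m and distance of jar_umber_mid from where it was at the start of the episode between 0.3894 and 0.4633 m) or (y of jar_umber_mid in the frame of rack_empty between -0.051 and -0.023 m and world y of rack_empty below 0 m and distance of jar_umber_mid from where it was at the start of the episode between 0.5372 and 0.6111 m) or (y of jar_umber_mid in the frame of rack_empty between -0.125 and -0.097 m and world y of rack_empty above 0 m and distance of jar_umber_mid from where it was at the start of the episode between 0.223 and 0.3157 m) or (y of jar_umber_mid in the frame of rack_empty between -0.125 and -0.097 m and world y of rack_empty below 0 m and distance of jar_umber_mid from where it was at the start of the episode between 0.6851 and 0.7773 m)) and x of jar_umber_mid in the frame of rack_empty between -0.014 and 0.014 m and z of jar_umber_mid in the frame of rack_empty between 0.039 and 0.051 m and ((y of jar_chalk_mid in the frame of rack_empty between 0.097 and 0.125 m and world y of rack_empty above 0 m and distance of jar_chalk_mid from where it was at the start of the episode between 0.6851 and 0.7773 m) or (y of jar_chalk_mid in the frame of rack_empty between 0.097 and 0.125 m and world y of rack_empty below 0 m and distance of jar_chalk_mid from where it was at the start of the episode between 0.223 and 0.3157 m) or (y of jar_chalk_mid in the frame of rack_empty between 0.023 and 0.051 m and world y of rack_empty above 0 m and distance of jar_chalk_mid from where it was at the start of the episode between 0.5372 and 0.6111 m) or (y of jar_chalk_mid in the frame of rack_empty between 0.023 and 0.051 m and world y of rack_empty below 0 m and distance of jar_chalk_mid from where it was at the start of the episode between 0.3894 and 0.4633 m) or (y of jar_chalk_mid in the frame of rack_empty between -0.051 and -0.023 m and world y of rack_empty above 0 m and distance of jar_chalk_mid from where it was at the start of the episode between 0.3894 and 0.4633 m) or (y of jar_chalk_mid in the frame of rack_empty between -0.051 and -0.023 m and world y of rack_empty below 0 m and distance of jar_chalk_mid from where it was at the start of the episode between 0.5372 and 0.6111 m) or (y of jar_chalk_mid in the frame of rack_empty between -0.125 and -0.097 m and world y of rack_empty above 0 m and distance of jar_chalk_mid from where it was at the start of the episode between 0.223 and 0.3157 m) or (y of jar_chalk_mid in the frame of rack_empty between -0.125 and -0.097 m and world y of rack_empty below 0 m and distance of jar_chalk_mid from where it was at the start of the episode between 0.6851 and 0.7773 m)) and x of jar_chalk_mid in the frame of rack_empty between -0.014 and 0.014 m and z of jar_chalk_mid in the frame of rack_empty between 0.036 and 0.048 m); the robot touches nothing.
It fails at once if a jar is tipped (more than 0.8 rad from upright) (angle between any of jar_black_mid, jar_ochre_mid, jar_umber_mid, jar_chalk_mid's own z axis and vertical above 0.8 rad).
It also fails if it takes over 115 s, if anything falls off the work surface, if the arm or the gripper's body presses on something with over 40 N, if the wrist force passes 120 N, or if a joint passes its speed limit or range.

ROBOT

A 6-joint arm with a two-finger parallel gripper is mounted at the origin on a cart in front of the work surface, level with it; the furniture and walls round the work are solid. World frame = base frame: x ahead of the robot, y to its left, z up, the work surface at z = 0. Lengths are in mm, angles in rad, forces in N, time in s.
With the tool pointing down it reaches from about 225 to 875 mm from the base axis. Payload 3.4 kg.
Tool frame: the origin (TCP) lies between the finger pads; the fingertips stand 11 mm ahead of it and the grasp point (between the pads) lies 8 mm behind it; z points along the fingers, y is the line along which they close (so a half turn about z gives the same grasp; the last joint's range is limited). The gripper opens to 85 mm and grips with 20 to 120 N. Pads are 22 mm wide; open, the fingers measure 114 mm over their backs; the gripper's body (76 mm by 85 mm) begins 54 mm behind the grasp point. The pads swing forward as they close: fully open they stand 13 mm farther back than shut.
Start: joints at [1.116, 0.276, 1.505, -0, 1.361, -0.121], TCP at [188.408, 543.29, 242.328] pointing down, gripper open.
Joint ranges: [-2.89, 2.89], [-0.75, 2.08], [0.22, 2.7], [-1.18, 4.32], [0.11, 2.71], [-2.7, 2.7]. Speed limits (rad/s): [2.57, 2.57, 3.14, 3.14, 3.14, 3.14].

INTERFACE

Orientations are given as a rotation vector (axis times angle).
In Python, from bench import readout, capture, hand_in gives the robot as it stands.
- The arm moves only by the tool carry_out, never from a script. Its argument "targets" is a list of rows, each an object with "offset": the shift along the world's x, y, z in cm, a list of three; "delta_rot": the turn, a rotation vector about the world's x, y, z in rad, a list of three. A call has 1 to 5 rows; each row shifts and turns the commanded pose from where the row before left it; what a row does not reach is not made up. A row lasts 1/10 s, in which the tool goes at most 50 mm and 8.59 degrees, less where a joint would pass 70% of its speed; a pose out of reach is approached as far as the arm can. A call is refused whole if a number of a shift passes 5 or a number of a turn 0.15, either way. A call with a gripper value outside its range is refused whole. "hand" is the closure in counts, from 0 (fully open) to 255 (shut), set as the call begins (left out, the last holds). The fingers move at their own pace and stop on an object; "force" is the grip in N (left out, the last holds). Time passes only in rows, so rows that do not move let the fingers close. It gives the time, the measured TCP pose, the force, the opening and the grip force at its end, in the units of the state.
- readout.sense(): the state, without advancing time (a new reading comes with each control period).
- capture(name): name is "scene" or "top" or "wrist"; returns a dict with "pixels" (384x512x3 uint8, blue, green, red), "fov_y" (degrees; the focal length in pixels is half the picture's height over the tangent of half this angle, whatever the lens; pixels are square), "cx", "cy" (the principal point, pixels), "k1" (the pictures are not rectified: a ray, as slopes to the right and down, at radius r is drawn at 1 + k1 r^2 times it, then the intrinsics apply), "R" (3x3) and "t" (3): a world point X has camera coordinates R X + t. Camera axes: x right, y down, z forward; pixel columns grow to the right and rows downward; lengths in mm; the calibration is good to about 2 mm. A picture is of the moment at which its call begins. There is no depth.
- hand_in(): hands the job in; it is judged then, once.
The state is a dict: "time": time; "q": joint angles; "dq": joint speeds; "joint_torque": joint torques, N m; "tcp_pos": TCP position; "tool_rot": TCP orientation; "ft_force": force on the tool from outside, world axes, zero at the start; "torque": the same for the moment, N m; "finger_gap": finger opening in mm; "grasp_force": force on a finger pad.
Only numpy, scipy, OpenCV 4.12 (cv2) and the standard library are available. Lean on these libraries where they do the work, as an engineer would, in place of code of your own. Each camera call takes 0.05 s, during which the arm holds its last target. There are 200 camera calls.

## Working session

There is one attempt and no reset: what is moved stays moved. The work goes in short steps, Python scripts to look and compute and a tool call to move; the robot and the scene stay as the last step left them, time stands still between calls to the robot, and variables do not carry over. Pictures are saved under pics/ and viewed, at most 14 in all, crops included, and the job is handed in when it is done.

Besides the shell and the picture viewer there is one more tool, called after "Request:" by a JSON object that holds its "method" and its "body", one argument or row to a line. carry_out: Moves the arm, as the interface text tells. Its arguments: {"type":"object","properties":{"targets":{"type":"array","items":{"type":"object","properties":{"offset":{"type":"array","items":{"type":"number"}},"delta_rot":{"type":"array","items":{"type":"number"}}}}},"hand":{"type":"number"},"force":{"type":"number"}},"required":["targets"]}

```bash
mkdir -p pics; cat > h.py <<'E'
import numpy as np, cv2
from bench import readout, capture, hand_in
def K(c):
    f=c["pixels"].shape[0]/2/np.tan(np.radians(c["fov_y"])/2)
    return f
def cast(c,uv,z):
    f=K(c); d=np.array([(uv[0]-c["cx"])/f,(uv[1]-c["cy"])/f]); s=d.copy()
    for _ in range(20): s=d/(1+c["k1"]*(s@s))
    R=np.array(c["R"]);t=np.array(c["t"]); o=-R.T@t; v=R.T@np.array([s[0],s[1],1])
    return o+v*(z-o[2])/v[2]
def proj(c,X):
    p=np.array(c["R"])@np.array(X,float)+np.array(c["t"]); s=p[:2]/p[2]; s=s*(1+c["k1"]*(s@s))
    return s*K(c)+[c["cx"],c["cy"]]
E
python3 - <<'E'
from h import *
import pickle
for n in ("top","scene"):
    c=capture(n); cv2.imwrite(f"pics/{n}0.png",c["pixels"]); pickle.dump(c,open(n+"0.pkl","wb"))
    print(n,c["fov_y"],c["cx"],c["cy"],c["k1"],-np.array(c["R"]).T@c["t"],np.round(c["R"],2).tolist())
s=readout.sense();print(s)
E
```

```text
top 54.20056705187958 256.5317128407363 193.875144980603 0.04125085005389312 [ 349.30207374   34.76679426 1187.67042255] [[-0.01, -1.0, 0.03], [-0.99, 0.0, -0.13], [0.13, -0.03, -0.99]]
scene 44.32671219381251 255.4162987266071 190.0941075849664 -0.03418602289089932 [-293.90161749 -634.30138224  990.20627216] [[0.62, -0.78, -0.02], [-0.54, -0.42, -0.73], [0.56, 0.46, -0.69]]
{'time': 0.1, 'q': array([ 1.11601134e+00,  2.76556517e-01,  1.50601003e+00, -2.65600010e-05,
        1.36069497e+00, -1.21033222e-01]), 'dq': array([ 0.00142495, -0.00188154, -0.00277167,  0.00117189,  0.00211758,
        0.00073696]), 'joint_torque': array([ 2.04186981e-03, -4.17699087e+01, -2.46405905e+01, -1.54636496e-04,
        5.81580010e-03, -7.96626125e-06]), 'tcp_pos': array([188.19669469, 542.85247801, 241.51067596]), 'tool_rot': array([-5.21742862e-01, -3.09750894e+00,  2.52477038e-03]), 'ft_force': array([-0.6389098 , -0.07820701,  0.87448942]), 'torque': array([-0.012758  ,  0.01409511, -0.03527399]), 'grasp_force': 0.0, 'finger_gap': 85.3612573627212}
```

View pics/top0.png

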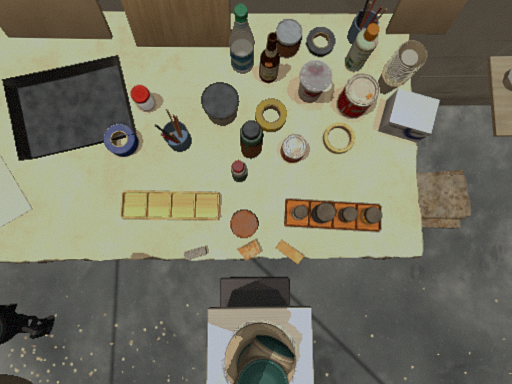

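View pics/scene0.png

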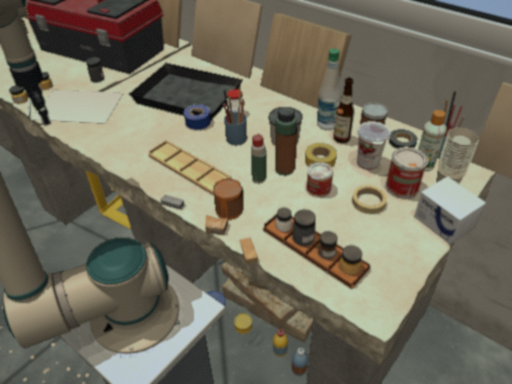

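The top view shows the pale rack at pixels (122–220, 191–220) and the dark rack at (285–382, 199–231). From robot left to right, the dark rack holds chalk (300), black (323), umber (347) and ochre (372). A brown tin at (244,223) and some bottles stand between the racks.

```bash
cat > m.py <<'E'
from h import *
import pickle
c=pickle.load(open("top0.pkl","rb")); s=pickle.load(open("scene0.pkl","rb"))
hsv=cv2.cvtColor(c["pixels"],cv2.COLOR_BGR2HSV)
def rack(x0,x1,y0,y1,lo,hi,n):
    m=np.zeros(hsv.shape[:2],np.uint8); m[y0:y1,x0:x1]=cv2.inRange(hsv,lo,hi)[y0:y1,x0:x1]
    m=cv2.morphologyEx(m,cv2.MORPH_CLOSE,np.ones((5,5)))
    k=max(cv2.findContours(m,cv2.RETR_EXTERNAL,cv2.CHAIN_APPROX_NONE)[0],key=cv2.contourArea)
    # board bottom visible nearly top-down: use lip top z 15
    P=np.array([cast(c,p[0].astype(float),15)[:2] for p in k],np.float32)
    r=cv2.minAreaRect(P); print(n,r,cv2.boundingRect(k))
    return r
for p in [(205,135),(200,190)]: pass
print("hsv pale",hsv[205,135],"table",hsv[240,150],hsv[180,150],"dark",hsv[224,335],hsv[203,335])
rack(110,232,182,232,(15,115,60),(32,255,255),"pale")
rack(275,395,190,240,(3,130,40),(16,255,255),"dark")
big=np.hstack([cv2.resize(c["pixels"][180:240,110:235],None,fx=3.2,fy=3.2,interpolation=2),cv2.resize(c["pixels"][180:240,270:395],None,fx=3.2,fy=3.2,interpolation=2)])
cv2.imwrite("pics/crop1.png",big)
E
python3 m.py
```

```text
hsv pale [ 24 114 181] table [ 34  57 184] [ 35  51 185] dark [ 13 185 175] [ 13 201 138]
pale ((465.3587951660156, 272.89227294921875), (300.68133544921875, 85.8946762084961), 88.83792114257812) (121, 191, 99, 29)
dark ((432.0122985839844, -234.2763214111328), (299.1485290527344, 85.02840423583984), 86.36837768554688) (285, 199, 96, 32)
```

View pics/crop1.png

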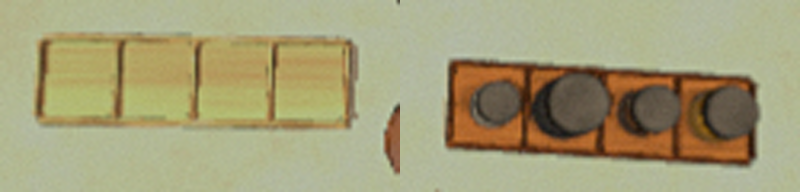

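The crop confirms both rectangles: the rack outlines are clean, with a size fit of 300x86. Lids are at about (300,212), (325.6,212.5), (350,214) and (373,215) in the full picture.

```bash
python3 - <<'E'
from h import *
import pickle
c=pickle.load(open("top0.pkl","rb"))
hsv=cv2.cvtColor(c["pixels"],cv2.COLOR_BGR2HSV)
m=np.zeros(hsv.shape[:2],np.uint8); m[195:235,280:390]=cv2.inRange(hsv,(0,0,30),(180,70,140))[195:235,280:390]
m=cv2.morphologyEx(m,cv2.MORPH_OPEN,np.ones((3,3)))
C=np.array([432,-234.3]);a=-.0633;ux=np.array([np.cos(a),np.sin(a)]);uy=np.array([-np.sin(a),np.cos(a)])
for n,uv,z in(("chalk",(300,211.9),72),("black",(325.6,212.5),102),("umber",(350,214.1),78),("ochre",(373.1,215),74)):
    P=cast(c,np.array(uv),z)[:2]; print(n,P.round(1),"rack",round((P-C)@ux,1),round((P-C)@uy,1))
for k in cv2.findContours(m,0,2)[0]:
    if cv2.contourArea(k)>40: print(cv2.minEnclosingCircle(k),cv2.contourArea(k))
E
```

```text
chalk [ 436.9 -124.1] rack -2.1 110.3
black [ 432.5 -194.4] rack -2.1 39.9
umber [ 429.2 -271.9] rack -0.4 -37.7
ochre [ 426.5 -341.9] rack 1.3 -107.8
```

Request:
{"method": "carry_out", "body": {
  "targets": [
    {"offset":[0,0,3.5]},
    {"offset":[0,0,3.5]},
    {"offset":[1.67,-4.44,0],"delta_rot":[0,0,-0.0867]},
    {"offset":[1.67,-4.44,0],"delta_rot":[0,0,-0.0867]},
    {"offset":[1.67,-4.44,0],"delta_rot":[0,0,-0.0867]}
  ],
  "hand": 0,
  "force": 40
}}

```text
schema error: expected keys offset, delta_rot
```

Request:
{"method": "carry_out", "body": {
  "targets": [
    {"offset":[1.67,-4.44,0],"delta_rot":[0,0,-0.0867]},
    {"offset":[1.67,-4.44,0],"delta_rot":[0,0,-0.0867]},
    {"offset":[1.67,-4.44,0],"delta_rot":[0,0,-0.0867]},
    {"offset":[1.67,-4.44,0],"delta_rot":[0,0,-0.0867]},
    {"offset":[1.67,-4.44,0],"delta_rot":[0,0,-0.0867]}
  ]
}}

```text
time: 0.6
tcp_pos: [271.9, 319.4, 242.0]
tool_rot: [1.18, 2.912, -0.001]
ft_force: [0.5, -0.6, -0.1]
finger_gap: 85.5
grasp_force: 0.0
```

Request:
{"method": "carry_out", "body": {
  "targets": [
    {"offset":[1.67,-4.44,0],"delta_rot":[0,0,-0.0867]},
    {"offset":[1.67,-4.44,0],"delta_rot":[0,0,-0.0867]},
    {"offset":[1.67,-4.44,0],"delta_rot":[0,0,-0.0867]},
    {"offset":[1.67,-4.44,0],"delta_rot":[0,0,-0.0867]},
    {"offset":[1.67,-4.44,0],"delta_rot":[0,0,-0.0867]}
  ]
}}

```text
time: 1.1
tcp_pos: [355.4, 97.5, 242.3]
tool_rot: [1.779, 2.589, 0.001]
ft_force: [0.7, 0.7, 0.5]
finger_gap: 85.3
grasp_force: 0.0
```

Request:
{"method": "carry_out", "body": {
  "targets": [
    {"offset":[1.67,-4.44,0],"delta_rot":[0,0,-0.0867]},
    {"offset":[1.67,-4.44,0],"delta_rot":[0,0,-0.0867]},
    {"offset":[0,0,0]},
    {"offset":[0,0,0]},
    {"offset":[0,0,0]}
  ]
}}

```text
schema error: expected keys offset, delta_rot
```

Request:
{"method": "carry_out", "body": {
  "targets": [
    {"offset":[0,0,3.5],"delta_rot":[0,0,0]},
    {"offset":[0,0,3.5],"delta_rot":[0,0,0]},
    {"offset":[1.65,-4.43,0],"delta_rot":[0,0,-0.086]},
    {"offset":[1.65,-4.43,0],"delta_rot":[0,0,-0.086]},
    {"offset":[1.65,-4.43,0],"delta_rot":[0,0,-0.086]}
  ],
  "hand": 0,
  "force": 40
}}

```text
time: 1.6
tcp_pos: [405.1, -34.8, 312.6]
tool_rot: [2.096, 2.339, 0.001]
ft_force: [0.3, 0.3, 0.2]
finger_gap: 85.6
grasp_force: 0.0
```

Request:
{"method": "carry_out", "body": {
  "targets": [
    {"offset":[1.65,-4.43,0],"delta_rot":[0,0,-0.086]},
    {"offset":[1.65,-4.43,0],"delta_rot":[0,0,-0.086]},
    {"offset":[0,0,-4.5],"delta_rot":[0,0,0]},
    {"offset":[0,0,-4.5],"delta_rot":[0,0,0]},
    {"offset":[0,0,0],"delta_rot":[0,0,0]}
  ]
}}

```text
time: 2.1
tcp_pos: [432.8, -120.5, 216.5]
tool_rot: [-2.278, -2.143, 0.009]
ft_force: [-1.0, 0.5, -0.1]
finger_gap: 85.5
grasp_force: 0.0
```

```bash
python3 - <<'E'
from h import *
c=capture("wrist"); cv2.imwrite("pics/w1.png",c["pixels"])
s=readout.sense(); print(s["tcp_pos"],s["tool_rot"])
import pickle; pickle.dump(c,open("w1.pkl","wb"))
for X in [(436.9,-124.1,72),(432.5,-194.4,102),(s["tcp_pos"][0],s["tcp_pos"][1],72)]: print(proj(c,X))
E
```

```text
[ 435.56978901 -121.36512597  219.97407434] [-2.28232206 -2.14838927  0.00451951]
[257.4028251  183.55750199]
[256.93105021 260.20069875]
[255.93811442 181.04365803]
```

View pics/w1.png

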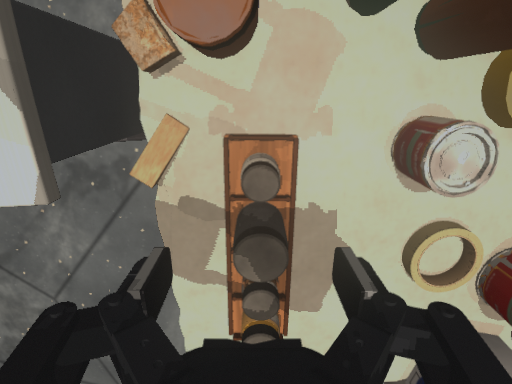

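The wrist view shows the chalk lid at (261,181), about 3 mm from the prediction, and the fingers straddling the row across the rack. Descending.

Request:
{"method": "carry_out", "body": {
  "targets": [
    {"offset":[0.05,-0.1,-4.5],"delta_rot":[0,0,0]},
    {"offset":[0,0,-4.5],"delta_rot":[0,0,0]},
    {"offset":[0,0,-4],"delta_rot":[0,0,0]},
    {"offset":[0,0,-2.5],"delta_rot":[0,0,0]},
    {"offset":[0,0,-1.5],"delta_rot":[0,0,0]}
  ]
}}

```text
time: 2.65
tcp_pos: [440.2, -123.5, 52.8]
tool_rot: [2.284, 2.154, 0.001]
ft_force: [-0.3, 0.7, 0.1]
finger_gap: 85.5
grasp_force: 0.0
```

Request:
{"method": "carry_out", "body": {
  "targets": [
    {"offset":[0,0,0],"delta_rot":[0,0,0]},
    {"offset":[0,0,0],"delta_rot":[0,0,0]},
    {"offset":[0,0,0],"delta_rot":[0,0,0]},
    {"offset":[0,0,0],"delta_rot":[0,0,0]},
    {"offset":[0,0,0],"delta_rot":[0,0,0]}
  ]
}}

```text
time: 3.15
tcp_pos: [439.1, -123.5, 53.3]
tool_rot: [2.285, 2.153, 0.001]
ft_force: [-0.3, 0.4, -0.4]
finger_gap: 85.4
grasp_force: 0.0
```

Request:
{"method": "carry_out", "body": {
  "targets": [
    {"offset":[0,0,0],"delta_rot":[0,0,0]},
    {"offset":[0,0,0],"delta_rot":[0,0,0]},
    {"offset":[0,0,0],"delta_rot":[0,0,0]},
    {"offset":[0,0,0],"delta_rot":[0,0,0]},
    {"offset":[0,0,0],"delta_rot":[0,0,0]}
  ],
  "hand": 255,
  "force": 40
}}

```text
time: 3.65
tcp_pos: [438.6, -123.3, 52.7]
tool_rot: [2.287, 2.153, 0.0]
ft_force: [-0.1, 0.3, 5.0]
finger_gap: 39.1
grasp_force: 39.9
```

Request:
{"method": "carry_out", "body": {
  "targets": [
    {"offset":[0,0,0],"delta_rot":[0,0,0]},
    {"offset":[0,0,0],"delta_rot":[0,0,0]},
    {"offset":[0,0,0],"delta_rot":[0,0,0]},
    {"offset":[0,0,0],"delta_rot":[0,0,0]},
    {"offset":[0,0,0],"delta_rot":[0,0,0]}
  ]
}}

```text
time: 4.15
tcp_pos: [438.7, -123.3, 52.7]
tool_rot: [2.287, 2.153, 0.001]
ft_force: [-0.5, 0.6, 5.3]
finger_gap: 39.8
grasp_force: 40.0
```

Request:
{"method": "carry_out", "body": {
  "targets": [
    {"offset":[0,0,2],"delta_rot":[0,0,0]},
    {"offset":[0,0,4.5],"delta_rot":[0,0,0]},
    {"offset":[0,0,4.8],"delta_rot":[0,0,0]},
    {"offset":[0,0,4.8],"delta_rot":[0,0,0]},
    {"offset":[0,0,4.8],"delta_rot":[0,0,0]}
  ],
  "force": 60
}}

```text
time: 4.65
tcp_pos: [437.7, -122.9, 262.7]
tool_rot: [-2.287, -2.153, 0.001]
ft_force: [1.3, -0.4, -1.1]
finger_gap: 39.0
grasp_force: 60.8
```

Request:
{"method": "carry_out", "body": {
  "targets": [
    {"offset":[0,0,4.1],"delta_rot":[0,0,0]},
    {"offset":[0,0,1],"delta_rot":[0,0,0]},
    {"offset":[0.35,3,0],"delta_rot":[0,0,0.006]},
    {"offset":[0.35,4.5,0],"delta_rot":[0,0,0.006]},
    {"offset":[0.35,4.5,0],"delta_rot":[0,0,0.006]}
  ]
}}

```text
time: 5.15
tcp_pos: [448.3, -2.3, 310.8]
tool_rot: [-2.268, -2.171, 0.002]
ft_force: [-0.2, -0.2, -1.8]
finger_gap: 38.7
grasp_force: 60.8
```

Request:
{"method": "carry_out", "body": {
  "targets": [
    {"offset":[0.35,4.5,0],"delta_rot":[0,0,0.006]},
    {"offset":[0.35,4.5,0],"delta_rot":[0,0,0.006]},
    {"offset":[0.35,4.5,0],"delta_rot":[0,0,0.006]},
    {"offset":[0.37,3,0],"delta_rot":[0,0,0.007]},
    {"offset":[0,0,0],"delta_rot":[0,0,0]}
  ]
}}

```text
time: 5.65
tcp_pos: [462.5, 165.3, 310.3]
tool_rot: [-2.232, -2.206, 0.002]
ft_force: [-0.1, -0.5, -1.3]
finger_gap: 38.5
grasp_force: 60.8
```

Request:
{"method": "carry_out", "body": {
  "targets": [
    {"offset":[0,0,-4.8],"delta_rot":[0,0,0]},
    {"offset":[0,0,-4.8],"delta_rot":[0,0,0]},
    {"offset":[0,0,-4.8],"delta_rot":[0,0,0]},
    {"offset":[0,0,0],"delta_rot":[0,0,0]},
    {"offset":[0,0,0],"delta_rot":[0,0,0]}
  ]
}}

```text
time: 6.15
tcp_pos: [462.8, 161.1, 167.9]
tool_rot: [-2.24, -2.201, 0.004]
ft_force: [0.6, 1.4, -0.3]
finger_gap: 38.6
grasp_force: 61.3
```

```bash
python3 - <<'E'
from h import *
c=capture("wrist"); cv2.imwrite("pics/w2.png",c["pixels"])
s=readout.sense(); print(s["tcp_pos"],s["tool_rot"])
C=np.array([465.4,272.9]);a=-.0203;ux=np.array([np.cos(a),np.sin(a)]);uy=np.array([-np.sin(a),np.cos(a)])
for y in (-150,-74,0,74,150):
  for x in (-41,41): p=C+ux*x+uy*y; print(y,x,proj(c,(*p,17)).round(1))
E
```

```text
[464.47138944 161.5710628  169.70074128] [2.2397533  2.20085319 0.00274858]
-150 -41 [213.6 211.6]
-150 41 [290.  211.9]
-74 -41 [210.5 140.8]
-74 41 [293.5 141.1]
0 -41 [207.2  59.8]
0 41 [297.3  60.1]
74 -41 [203.9 -33.7]
74 41 [301.2 -33.4]
150 -41 [ 200.9 -140.3]
150 41 [ 304.9 -140.1]
```

View pics/w2.png

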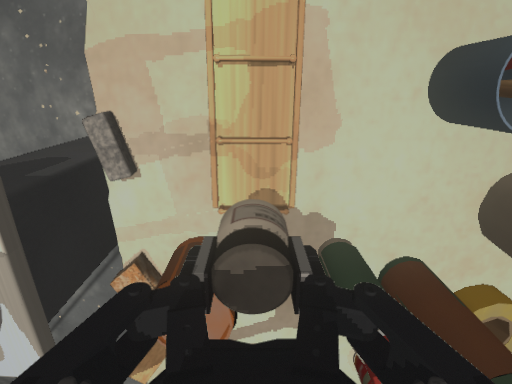

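The rack fins appear at rows 60 and 140 as predicted, with the rack about 4 px (+x) off. I'll shift +2 mm and lower. The jar hangs centred in the fingers.

Request:
{"method": "carry_out", "body": {
  "targets": [
    {"offset":[0.2,0,-4.5],"delta_rot":[0,0,0]},
    {"offset":[0,0,-4],"delta_rot":[0,0,0]},
    {"offset":[0,0,-2],"delta_rot":[0,0,0]},
    {"offset":[0,0,-0.7],"delta_rot":[0,0,0]},
    {"offset":[0,0,0],"delta_rot":[0,0,0]}
  ]
}}

```text
time: 6.7
tcp_pos: [466.9, 162.0, 57.6]
tool_rot: [2.239, 2.201, 0.004]
ft_force: [0.1, 0.6, -2.2]
finger_gap: 38.6
grasp_force: 61.3
```

Request:
{"method": "carry_out", "body": {
  "targets": [
    {"offset":[0,0,-0.2],"delta_rot":[0,0,0]},
    {"offset":[0,0,-0.1],"delta_rot":[0,0,0]},
    {"offset":[0,0,0],"delta_rot":[0,0,0]},
    {"offset":[0,0,0],"delta_rot":[0,0,0]},
    {"offset":[0,0,0],"delta_rot":[0,0,0]}
  ]
}}

```text
time: 7.2
tcp_pos: [465.3, 161.9, 53.7]
tool_rot: [2.24, 2.202, 0.001]
ft_force: [0.5, 0.7, -1.1]
finger_gap: 38.7
grasp_force: 61.3
```

Request:
{"method": "carry_out", "body": {
  "targets": [
    {"offset":[0,0,-0.1],"delta_rot":[0,0,0]},
    {"offset":[0,0,0],"delta_rot":[0,0,0]},
    {"offset":[0,0,0],"delta_rot":[0,0,0]},
    {"offset":[0,0,0],"delta_rot":[0,0,0]},
    {"offset":[0,0,0],"delta_rot":[0,0,0]}
  ]
}}

```text
time: 7.7
tcp_pos: [465.4, 161.8, 52.9]
tool_rot: [2.24, 2.202, 0.001]
ft_force: [-1.4, -0.8, 4.6]
finger_gap: 38.5
grasp_force: 62.3
```

Request:
{"method": "carry_out", "body": {
  "targets": [
    {"offset":[0,0,0],"delta_rot":[0,0,0]},
    {"offset":[0,0,0],"delta_rot":[0,0,0]},
    {"offset":[0,0,0],"delta_rot":[0,0,0]},
    {"offset":[0,0,0],"delta_rot":[0,0,0]},
    {"offset":[0,0,0],"delta_rot":[0,0,0]}
  ],
  "hand": 0
}}

```text
time: 8.2
tcp_pos: [465.1, 161.8, 52.2]
tool_rot: [2.24, 2.202, -0.0]
ft_force: [-0.8, 0.3, 0.1]
finger_gap: 85.3
grasp_force: 0.0
```

Request:
{"method": "carry_out", "body": {
  "targets": [
    {"offset":[0,0,0],"delta_rot":[0,0,0]},
    {"offset":[0,0,2],"delta_rot":[0,0,0]},
    {"offset":[0,0,4],"delta_rot":[0,0,0]},
    {"offset":[0,0,5],"delta_rot":[0,0,0]},
    {"offset":[0,0,5],"delta_rot":[0,0,0]}
  ]
}}

```text
time: 8.7
tcp_pos: [464.5, 161.7, 213.7]
tool_rot: [-2.24, -2.202, 0.002]
ft_force: [1.3, 0.1, 0.3]
finger_gap: 85.7
grasp_force: 0.0
```

Request:
{"method": "carry_out", "body": {
  "targets": [
    {"offset":[0,0,5],"delta_rot":[0,0,0]},
    {"offset":[0,0,5],"delta_rot":[0,0,0]},
    {"offset":[-0.35,-3,0],"delta_rot":[0,0,-0.005]},
    {"offset":[-0.35,-4.1,0],"delta_rot":[0,0,-0.005]},
    {"offset":[-0.35,-4.1,0],"delta_rot":[0,0,-0.005]}
  ]
}}

```text
time: 9.2
tcp_pos: [454.4, 49.0, 312.8]
tool_rot: [2.254, 2.187, 0.001]
ft_force: [-0.6, 0.5, 0.2]
finger_gap: 85.6
grasp_force: 0.0
```

Request:
{"method": "carry_out", "body": {
  "targets": [
    {"offset":[-0.35,-4.1,0],"delta_rot":[0,0,-0.005]},
    {"offset":[-0.35,-4.1,0],"delta_rot":[0,0,-0.005]},
    {"offset":[-0.35,-4.1,0],"delta_rot":[0,0,-0.005]},
    {"offset":[-0.35,-4.1,0],"delta_rot":[0,0,-0.005]},
    {"offset":[-0.35,-4.1,0],"delta_rot":[0,0,-0.005]}
  ]
}}

```text
time: 9.7
tcp_pos: [436.6, -156.7, 312.4]
tool_rot: [2.284, 2.157, 0.001]
ft_force: [1.6, 0.5, 0.3]
finger_gap: 85.2
grasp_force: 0.0
```

Request:
{"method": "carry_out", "body": {
  "targets": [
    {"offset":[-0.35,-4,0],"delta_rot":[0,0,-0.003]},
    {"offset":[0,0,-4],"delta_rot":[0,0,0]},
    {"offset":[0,0,-4],"delta_rot":[0,0,0]},
    {"offset":[0,0,0],"delta_rot":[0,0,0]},
    {"offset":[0,0,0],"delta_rot":[0,0,0]}
  ]
}}

```text
time: 10.2
tcp_pos: [433.6, -195.2, 232.6]
tool_rot: [-2.286, -2.153, 0.0]
ft_force: [0.2, -0.2, 1.6]
finger_gap: 85.3
grasp_force: 0.0
```

```bash
python3 - <<'E'
from h import *
c=capture("wrist"); cv2.imwrite("pics/w3.png",c["pixels"])
t=capture("top"); cv2.imwrite("pics/t3.png",cv2.resize(t["pixels"][170:250,100:260],None,fx=4,fy=4))
s=readout.sense(); print(s["tcp_pos"],s["tool_rot"])
for X in [(432.5,-194.4,102),(429.2,-271.9,78),(426.5,-341.9,74)]: print(proj(c,X))
E
```

```text
[ 435.04727817 -195.79862269  234.50802721] [2.28346801e+00 2.15167596e+00 1.67981269e-03]
[249.97011131 183.10026948]
[251.44639859 242.16807112]
[252.6826245  290.84026697]
```

View pics/w3.png

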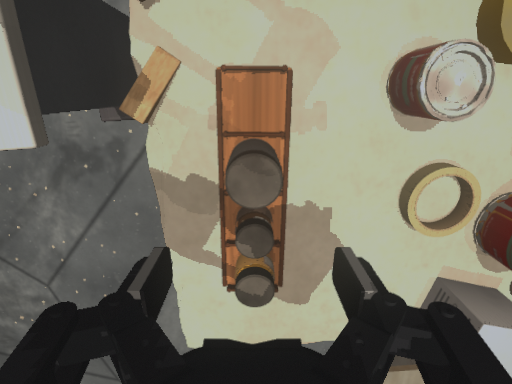

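View pics/t3.png

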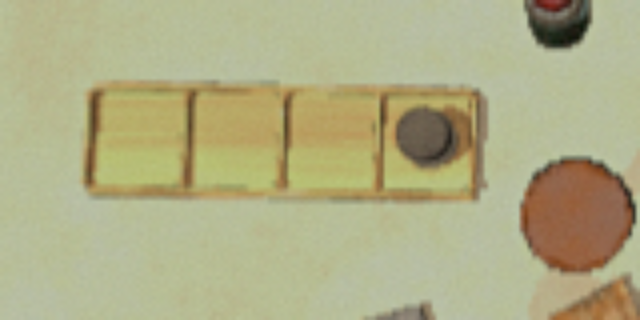

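The chalk jar stands centred in the rightmost pale place (crop lid at (425,135)). In the wrist view the black lid is at about (254,180), 3 px from the prediction. Continuing with black.

Request:
{"method": "carry_out", "body": {
  "targets": [
    {"offset":[0.05,0.2,-4.5],"delta_rot":[0,0,0]},
    {"offset":[0,0,-4.5],"delta_rot":[0,0,0]},
    {"offset":[0,0,-4],"delta_rot":[0,0,0]},
    {"offset":[0,0,-2.7],"delta_rot":[0,0,0]},
    {"offset":[0,0,-1.5],"delta_rot":[0,0,0]}
  ]
}}

```text
time: 10.8
tcp_pos: [435.0, -193.3, 60.1]
tool_rot: [2.285, 2.154, 0.0]
ft_force: [-0.0, -0.2, -0.2]
finger_gap: 85.1
grasp_force: 0.0
```

Request:
{"method": "carry_out", "body": {
  "targets": [
    {"offset":[0,0,0],"delta_rot":[0,0,0]},
    {"offset":[0,0,0],"delta_rot":[0,0,0]},
    {"offset":[0,0,0],"delta_rot":[0,0,0]},
    {"offset":[0,0,0],"delta_rot":[0,0,0]},
    {"offset":[0,0,0],"delta_rot":[0,0,0]}
  ]
}}

```text
time: 11.3
tcp_pos: [434.7, -193.6, 61.3]
tool_rot: [2.285, 2.152, 0.001]
ft_force: [-0.5, -0.3, 0.2]
finger_gap: 85.3
grasp_force: 0.0
```

Request:
{"method": "carry_out", "body": {
  "targets": [
    {"offset":[0,0,0],"delta_rot":[0,0,0]},
    {"offset":[0,0,0],"delta_rot":[0,0,0]},
    {"offset":[0,0,0],"delta_rot":[0,0,0]},
    {"offset":[0,0,0],"delta_rot":[0,0,0]},
    {"offset":[0,0,0],"delta_rot":[0,0,0]}
  ],
  "hand": 255,
  "force": 40
}}

```text
time: 11.8
tcp_pos: [434.2, -193.3, 60.9]
tool_rot: [2.287, 2.153, 0.0]
ft_force: [-0.9, -0.2, 5.9]
finger_gap: 57.4
grasp_force: 42.4
```

Request:
{"method": "carry_out", "body": {
  "targets": [
    {"offset":[0,0,0],"delta_rot":[0,0,0]},
    {"offset":[0,0,0],"delta_rot":[0,0,0]},
    {"offset":[0,0,0],"delta_rot":[0,0,0]},
    {"offset":[0,0,0],"delta_rot":[0,0,0]},
    {"offset":[0,0,0],"delta_rot":[0,0,0]}
  ]
}}

```text
time: 12.3
tcp_pos: [434.2, -193.3, 60.9]
tool_rot: [2.287, 2.153, 0.0]
ft_force: [-0.5, 1.0, 4.7]
finger_gap: 57.6
grasp_force: 42.4
```

Request:
{"method": "carry_out", "body": {
  "targets": [
    {"offset":[0,0,2],"delta_rot":[0,0,0]},
    {"offset":[0,0,4.5],"delta_rot":[0,0,0]},
    {"offset":[0,0,4.8],"delta_rot":[0,0,0]},
    {"offset":[0,0,4.8],"delta_rot":[0,0,0]},
    {"offset":[0,0,4.8],"delta_rot":[0,0,0]}
  ],
  "force": 60
}}

```text
time: 12.8
tcp_pos: [433.5, -192.9, 271.0]
tool_rot: [-2.287, -2.153, 0.0]
ft_force: [1.3, -0.9, -1.1]
finger_gap: 57.1
grasp_force: 64.5
```

Request:
{"method": "carry_out", "body": {
  "targets": [
    {"offset":[0,0,4.3],"delta_rot":[0,0,0]},
    {"offset":[0.29,3,0],"delta_rot":[0,0,0.004]},
    {"offset":[0.29,4.1,0],"delta_rot":[0,0,0.004]},
    {"offset":[0.29,4.1,0],"delta_rot":[0,0,0.004]},
    {"offset":[0.29,4.1,0],"delta_rot":[0,0,0.004]}
  ]
}}

```text
time: 13.3
tcp_pos: [445.2, -38.8, 312.1]
tool_rot: [-2.27, -2.171, 0.0]
ft_force: [0.7, 0.1, -0.9]
finger_gap: 56.5
grasp_force: 64.5
```

Request:
{"method": "carry_out", "body": {
  "targets": [
    {"offset":[0.29,4.1,0],"delta_rot":[0,0,0.004]},
    {"offset":[0.29,4.1,0],"delta_rot":[0,0,0.004]},
    {"offset":[0.29,4.1,0],"delta_rot":[0,0,0.004]},
    {"offset":[0.29,4.1,0],"delta_rot":[0,0,0.004]},
    {"offset":[0.29,4.1,0],"delta_rot":[0,0,0.004]}
  ]
}}

```text
time: 13.8
tcp_pos: [459.7, 166.4, 312.0]
tool_rot: [-2.248, -2.195, 0.001]
ft_force: [0.5, -0.6, -1.0]
finger_gap: 57.3
grasp_force: 64.5
```

Request:
{"method": "carry_out", "body": {
  "targets": [
    {"offset":[0.29,4.1,0],"delta_rot":[0,0,0.004]},
    {"offset":[0.3,3,0],"delta_rot":[0,0,0.003]},
    {"offset":[0,0,0],"delta_rot":[0,0,0]},
    {"offset":[0,0,-4.8],"delta_rot":[0,0,0]},
    {"offset":[0,0,-4.8],"delta_rot":[0,0,0]}
  ]
}}

```text
time: 14.3
tcp_pos: [466.9, 235.8, 216.3]
tool_rot: [2.238, 2.202, 0.005]
ft_force: [0.2, 0.1, -2.9]
finger_gap: 57.0
grasp_force: 64.5
```

Request:
{"method": "carry_out", "body": {
  "targets": [
    {"offset":[0,0,-4.8],"delta_rot":[0,0,0]},
    {"offset":[0,0,0],"delta_rot":[0,0,0]},
    {"offset":[0,0,0],"delta_rot":[0,0,0]},
    {"offset":[0,0,0],"delta_rot":[0,0,0]},
    {"offset":[0,0,0],"delta_rot":[0,0,0]}
  ]
}}

```text
time: 14.8
tcp_pos: [468.2, 236.3, 171.2]
tool_rot: [2.239, 2.2, 0.008]
ft_force: [0.4, -0.5, -1.0]
finger_gap: 57.0
grasp_force: 64.9
```

```bash
python3 - <<'E'
from h import *
c=capture("wrist"); cv2.imwrite("pics/w4.png",c["pixels"])
s=readout.sense(); print(s["tcp_pos"],s["tool_rot"])
C=np.array([465.4,272.9]);a=-.0203;ux=np.array([np.cos(a),np.sin(a)]);uy=np.array([-np.sin(a),np.cos(a)])
for y in (0,74):
  for x in (-41,41): p=C+ux*x+uy*y; print(y,x,proj(c,(*p,17 if x else 24)).round(1))
print(proj(c,(466.3,235.9,150)))
E
```

```text
[467.82310635 236.23642649 170.88356914] [2.23875971 2.20065901 0.0073677 ]
0 -41 [205.9 141.9]
0 41 [287.9 142.1]
74 -41 [202.4  62.1]
74 41 [291.2  62.4]
[247.30958893 239.73939584]
```

View pics/w4.png

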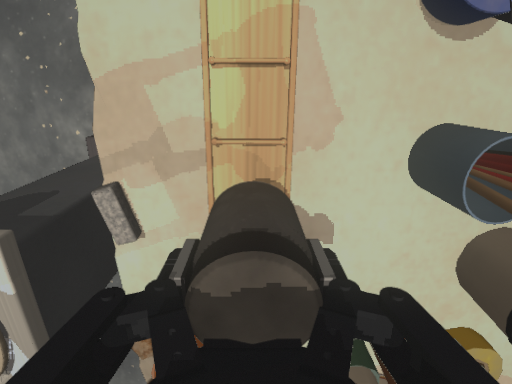

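The fins match predictions (rows 62, 140), and the jar is aligned with the rack centre column (about 251). Lowering.

Request:
{"method": "carry_out", "body": {
  "targets": [
    {"offset":[0,0,-4.5],"delta_rot":[0,0,0]},
    {"offset":[0,0,-3.8],"delta_rot":[0,0,0]},
    {"offset":[0,0,-1.8],"delta_rot":[0,0,0]},
    {"offset":[0,0,0],"delta_rot":[0,0,0]},
    {"offset":[0,0,0],"delta_rot":[0,0,0]}
  ]
}}

```text
time: 15.35
tcp_pos: [467.3, 236.2, 68.6]
tool_rot: [2.239, 2.202, 0.003]
ft_force: [0.4, -0.0, -0.2]
finger_gap: 57.0
grasp_force: 64.9
```

Request:
{"method": "carry_out", "body": {
  "targets": [
    {"offset":[0,0,-0.3],"delta_rot":[0,0,0]},
    {"offset":[0,0,-0.2],"delta_rot":[0,0,0]},
    {"offset":[0,0,-0.1],"delta_rot":[0,0,0]},
    {"offset":[0,0,0],"delta_rot":[0,0,0]},
    {"offset":[0,0,0],"delta_rot":[0,0,0]}
  ]
}}

```text
time: 15.85
tcp_pos: [466.2, 235.8, 61.6]
tool_rot: [2.24, 2.202, 0.001]
ft_force: [0.0, -0.7, -0.8]
finger_gap: 57.2
grasp_force: 64.9
```

Request:
{"method": "carry_out", "body": {
  "targets": [
    {"offset":[0,0,-0.07],"delta_rot":[0,0,0]},
    {"offset":[0,0,0],"delta_rot":[0,0,0]},
    {"offset":[0,0,0],"delta_rot":[0,0,0]},
    {"offset":[0,0,0],"delta_rot":[0,0,0]},
    {"offset":[0,0,0],"delta_rot":[0,0,0]}
  ]
}}

```text
time: 16.35
tcp_pos: [466.3, 235.9, 61.1]
tool_rot: [2.24, 2.202, 0.001]
ft_force: [-1.4, -0.5, 4.2]
finger_gap: 57.3
grasp_force: 65.4
```

Request:
{"method": "carry_out", "body": {
  "targets": [
    {"offset":[0,0,0],"delta_rot":[0,0,0]},
    {"offset":[0,0,0],"delta_rot":[0,0,0]},
    {"offset":[0,0,0],"delta_rot":[0,0,0]},
    {"offset":[0,0,0],"delta_rot":[0,0,0]},
    {"offset":[0,0,0],"delta_rot":[0,0,0]}
  ],
  "hand": 0
}}

```text
time: 16.85
tcp_pos: [466.1, 235.8, 60.5]
tool_rot: [-2.24, -2.202, 0.0]
ft_force: [0.0, -0.1, 0.4]
finger_gap: 85.5
grasp_force: 0.0
```

Request:
{"method": "carry_out", "body": {
  "targets": [
    {"offset":[0,0,0],"delta_rot":[0,0,0]},
    {"offset":[0,0,2],"delta_rot":[0,0,0]},
    {"offset":[0,0,4],"delta_rot":[0,0,0]},
    {"offset":[0,0,5],"delta_rot":[0,0,0]},
    {"offset":[0,0,5],"delta_rot":[0,0,0]}
  ]
}}

```text
time: 17.35
tcp_pos: [465.6, 235.6, 222.0]
tool_rot: [-2.24, -2.202, 0.002]
ft_force: [1.4, -0.3, 0.4]
finger_gap: 85.5
grasp_force: 0.0
```

Request:
{"method": "carry_out", "body": {
  "targets": [
    {"offset":[0,0,5],"delta_rot":[0,0,0]},
    {"offset":[0,0,4.2],"delta_rot":[0,0,0]},
    {"offset":[-0.3,-3,0],"delta_rot":[0,0,-0.004]},
    {"offset":[-0.3,-4.4,0],"delta_rot":[0,0,-0.004]},
    {"offset":[-0.3,-4.4,0],"delta_rot":[0,0,-0.004]}
  ]
}}

```text
time: 17.85
tcp_pos: [456.8, 116.9, 313.0]
tool_rot: [2.251, 2.19, 0.001]
ft_force: [0.7, -0.0, -0.4]
finger_gap: 85.3
grasp_force: 0.0
```

Request:
{"method": "carry_out", "body": {
  "targets": [
    {"offset":[-0.3,-4.4,0],"delta_rot":[0,0,-0.004]},
    {"offset":[-0.3,-4.4,0],"delta_rot":[0,0,-0.004]},
    {"offset":[-0.3,-4.4,0],"delta_rot":[0,0,-0.004]},
    {"offset":[-0.3,-4.4,0],"delta_rot":[0,0,-0.004]},
    {"offset":[-0.3,-4.4,0],"delta_rot":[0,0,-0.004]}
  ]
}}

```text
time: 18.35
tcp_pos: [441.6, -103.8, 312.8]
tool_rot: [2.275, 2.166, 0.001]
ft_force: [0.9, 0.1, 0.5]
finger_gap: 85.2
grasp_force: 0.0
```

Request:
{"method": "carry_out", "body": {
  "targets": [
    {"offset":[-0.3,-4.4,0],"delta_rot":[0,0,-0.004]},
    {"offset":[-0.3,-4.4,0],"delta_rot":[0,0,-0.004]},
    {"offset":[-0.3,-4.4,0],"delta_rot":[0,0,-0.003]},
    {"offset":[-0.3,-3.7,0],"delta_rot":[0,0,0]},
    {"offset":[0,0,0],"delta_rot":[0,0,0]}
  ]
}}

```text
time: 18.85
tcp_pos: [429.6, -275.8, 311.9]
tool_rot: [2.292, 2.147, -0.003]
ft_force: [0.6, 0.3, 0.5]
finger_gap: 85.5
grasp_force: 0.0
```

Request:
{"method": "carry_out", "body": {
  "targets": [
    {"offset":[0,0,-4.5],"delta_rot":[0,0,0]},
    {"offset":[0,0,-4.5],"delta_rot":[0,0,0]},
    {"offset":[0,0,0],"delta_rot":[0,0,0]},
    {"offset":[0,0,0],"delta_rot":[0,0,0]},
    {"offset":[0,0,0],"delta_rot":[0,0,0]}
  ]
}}

```text
time: 19.35
tcp_pos: [431.7, -272.0, 225.2]
tool_rot: [2.283, 2.151, 0.001]
ft_force: [0.3, 0.1, 1.1]
finger_gap: 85.3
grasp_force: 0.0
```

```bash
python3 - <<'E'
from h import *
c=capture("wrist")
t=capture("top"); cv2.imwrite("pics/t5.png",np.hstack([c["pixels"][100:340,130:390],cv2.resize(t["pixels"][180:240,110:230],None,fx=4,fy=4)]))
s=readout.sense(); print(s["tcp_pos"],s["tool_rot"])
for X in [(429.2,-271.9,78),(426.5,-341.9,74)]: print(proj(c,X)-[130,100])
E
```

```text
[ 431.58668909 -272.03778787  225.26443418] [2.28277211e+00 2.15077670e+00 1.13992628e-03]
[118.07539419  78.48277396]
[119.67576212 137.84324229]
```

View pics/t5.png

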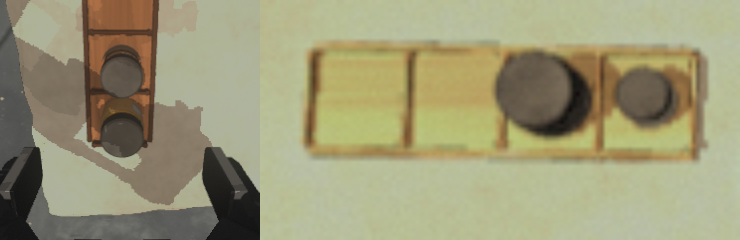

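Umber's lid is at crop (122,75), offset from prediction by the usual bias. The black and chalk jars stand in their pale places.

Request:
{"method": "carry_out", "body": {
  "targets": [
    {"offset":[0,0.05,-4.5],"delta_rot":[0,0,0]},
    {"offset":[0,0,-4.5],"delta_rot":[0,0,0]},
    {"offset":[0,0,-4],"delta_rot":[0,0,0]},
    {"offset":[0,0,-2.4],"delta_rot":[0,0,0]},
    {"offset":[0,0,-1.4],"delta_rot":[0,0,0]}
  ]
}}

```text
time: 19.95
tcp_pos: [430.4, -270.7, 53.9]
tool_rot: [-2.287, -2.154, -0.0]
ft_force: [-0.0, 1.0, 1.8]
finger_gap: 85.5
grasp_force: 0.0
```

Request:
{"method": "carry_out", "body": {
  "targets": [
    {"offset":[0,0,0],"delta_rot":[0,0,0]},
    {"offset":[0,0,0],"delta_rot":[0,0,0]},
    {"offset":[0,0,0],"delta_rot":[0,0,0]},
    {"offset":[0,0,0],"delta_rot":[0,0,0]},
    {"offset":[0,0,0],"delta_rot":[0,0,0]}
  ]
}}

```text
time: 20.45
tcp_pos: [430.6, -271.1, 55.6]
tool_rot: [2.286, 2.152, 0.0]
ft_force: [0.5, 0.1, 0.7]
finger_gap: 85.7
grasp_force: 0.0
```

Request:
{"method": "carry_out", "body": {
  "targets": [
    {"offset":[0,0,0],"delta_rot":[0,0,0]},
    {"offset":[0,0,0],"delta_rot":[0,0,0]},
    {"offset":[0,0,0],"delta_rot":[0,0,0]},
    {"offset":[0,0,0],"delta_rot":[0,0,0]},
    {"offset":[0,0,0],"delta_rot":[0,0,0]}
  ],
  "hand": 255,
  "force": 40
}}

```text
time: 20.95
tcp_pos: [430.4, -270.9, 55.3]
tool_rot: [2.287, 2.153, 0.0]
ft_force: [-0.7, 0.9, 4.9]
finger_gap: 44.4
grasp_force: 40.0
```

Request:
{"method": "carry_out", "body": {
  "targets": [
    {"offset":[0,0,0],"delta_rot":[0,0,0]},
    {"offset":[0,0,0],"delta_rot":[0,0,0]},
    {"offset":[0,0,0],"delta_rot":[0,0,0]},
    {"offset":[0,0,0],"delta_rot":[0,0,0]},
    {"offset":[0,0,0],"delta_rot":[0,0,0]}
  ]
}}

```text
time: 21.45
tcp_pos: [430.4, -270.9, 55.3]
tool_rot: [2.287, 2.153, 0.001]
ft_force: [-0.9, 1.1, 5.9]
finger_gap: 44.5
grasp_force: 40.0
```

Request:
{"method": "carry_out", "body": {
  "targets": [
    {"offset":[0,0,2],"delta_rot":[0,0,0]},
    {"offset":[0,0,4.5],"delta_rot":[0,0,0]},
    {"offset":[0,0,4.8],"delta_rot":[0,0,0]},
    {"offset":[0,0,4.8],"delta_rot":[0,0,0]},
    {"offset":[0,0,4.8],"delta_rot":[0,0,0]}
  ],
  "force": 60
}}

```text
time: 21.95
tcp_pos: [429.6, -270.3, 265.1]
tool_rot: [-2.286, -2.153, 0.0]
ft_force: [0.5, -1.2, -2.3]
finger_gap: 43.5
grasp_force: 61.7
```

Request:
{"method": "carry_out", "body": {
  "targets": [
    {"offset":[0,0,4.9],"delta_rot":[0,0,0]},
    {"offset":[0.265,2.15,0],"delta_rot":[0,0,0.003]},
    {"offset":[0.265,4.3,0],"delta_rot":[0,0,0.003]},
    {"offset":[0.265,4.3,0],"delta_rot":[0,0,0.003]},
    {"offset":[0.265,4.3,0],"delta_rot":[0,0,0.003]}
  ]
}}

```text
time: 22.45
tcp_pos: [440.2, -118.8, 312.2]
tool_rot: [-2.275, -2.166, 0.0]
ft_force: [1.4, -0.1, -1.4]
finger_gap: 43.8
grasp_force: 61.7
```

Request:
{"method": "carry_out", "body": {
  "targets": [
    {"offset":[0.265,4.3,0],"delta_rot":[0,0,0.003]},
    {"offset":[0.265,4.3,0],"delta_rot":[0,0,0.003]},
    {"offset":[0.265,4.3,0],"delta_rot":[0,0,0.003]},
    {"offset":[0.265,4.3,0],"delta_rot":[0,0,0.003]},
    {"offset":[0.265,4.3,0],"delta_rot":[0,0,0.003]}
  ]
}}

```text
time: 22.95
tcp_pos: [453.3, 96.5, 312.2]
tool_rot: [-2.257, -2.184, 0.001]
ft_force: [1.5, 0.0, -1.2]
finger_gap: 43.3
grasp_force: 61.7
```

Request:
{"method": "carry_out", "body": {
  "targets": [
    {"offset":[0.265,4.3,0],"delta_rot":[0,0,0.003]},
    {"offset":[0.265,4.3,0],"delta_rot":[0,0,0.003]},
    {"offset":[0.265,4.3,0],"delta_rot":[0,0,0.003]},
    {"offset":[0.265,4.3,0],"delta_rot":[0,0,0.003]},
    {"offset":[0.265,4.3,0],"delta_rot":[0,0,0.004]}
  ]
}}

```text
time: 23.45
tcp_pos: [466.7, 311.5, 312.0]
tool_rot: [-2.24, -2.203, 0.002]
ft_force: [0.7, -0.2, -2.4]
finger_gap: 43.8
grasp_force: 61.7
```

Request:
{"method": "carry_out", "body": {
  "targets": [
    {"offset":[0,0,0],"delta_rot":[0,0,0]},
    {"offset":[0,0,-4.8],"delta_rot":[0,0,0]},
    {"offset":[0,0,-4.8],"delta_rot":[0,0,0]},
    {"offset":[0,0,0],"delta_rot":[0,0,0]},
    {"offset":[0,0,0],"delta_rot":[0,0,0]}
  ]
}}

```text
time: 23.95
tcp_pos: [467.1, 309.2, 216.6]
tool_rot: [-2.241, -2.202, 0.003]
ft_force: [0.6, 0.7, -1.7]
finger_gap: 43.5
grasp_force: 62.2
```

Request:
{"method": "carry_out", "body": {
  "targets": [
    {"offset":[0,0,0],"delta_rot":[0,0,0]},
    {"offset":[0,0,0],"delta_rot":[0,0,0]},
    {"offset":[0,0,0],"delta_rot":[0,0,0]},
    {"offset":[0,0,0],"delta_rot":[0,0,0]},
    {"offset":[0,0,0],"delta_rot":[0,0,0]}
  ]
}}

```text
time: 24.45
tcp_pos: [467.4, 309.9, 217.3]
tool_rot: [2.24, 2.202, 0.002]
ft_force: [0.1, -0.1, -0.9]
finger_gap: 43.6
grasp_force: 62.2
```

Request:
{"method": "carry_out", "body": {
  "targets": [
    {"offset":[0,0,-4.5],"delta_rot":[0,0,0]},
    {"offset":[0,0,-4.5],"delta_rot":[0,0,0]},
    {"offset":[0,0,-4.2],"delta_rot":[0,0,0]},
    {"offset":[0,0,-1.8],"delta_rot":[0,0,0]},
    {"offset":[0,0,0],"delta_rot":[0,0,0]}
  ]
}}

```text
time: 24.95
tcp_pos: [465.0, 308.7, 63.6]
tool_rot: [-2.239, -2.201, 0.01]
ft_force: [-0.3, -0.5, -1.0]
finger_gap: 43.1
grasp_force: 62.2
```

Request:
{"method": "carry_out", "body": {
  "targets": [
    {"offset":[0,0,-0.5],"delta_rot":[0,0,0]},
    {"offset":[0,0,-0.3],"delta_rot":[0,0,0]},
    {"offset":[0,0,-0.2],"delta_rot":[0,0,0]},
    {"offset":[0,0,-0.15],"delta_rot":[0,0,0]},
    {"offset":[0,0,0],"delta_rot":[0,0,0]}
  ]
}}

```text
time: 25.45
tcp_pos: [467.4, 309.9, 55.6]
tool_rot: [2.24, 2.202, 0.001]
ft_force: [0.3, -0.4, -1.2]
finger_gap: 44.0
grasp_force: 62.2
```

Request:
{"method": "carry_out", "body": {
  "targets": [
    {"offset":[0,0,0],"delta_rot":[0,0,0]},
    {"offset":[0,0,0],"delta_rot":[0,0,0]},
    {"offset":[0,0,0],"delta_rot":[0,0,0]},
    {"offset":[0,0,0],"delta_rot":[0,0,0]},
    {"offset":[0,0,0],"delta_rot":[0,0,0]}
  ]
}}

```text
time: 25.95
tcp_pos: [467.4, 309.9, 55.5]
tool_rot: [2.24, 2.202, 0.001]
ft_force: [-0.0, -0.1, 3.2]
finger_gap: 43.8
grasp_force: 62.8
```

Request:
{"method": "carry_out", "body": {
  "targets": [
    {"offset":[0,0,0],"delta_rot":[0,0,0]},
    {"offset":[0,0,0],"delta_rot":[0,0,0]},
    {"offset":[0,0,0],"delta_rot":[0,0,0]},
    {"offset":[0,0,0],"delta_rot":[0,0,0]},
    {"offset":[0,0,0],"delta_rot":[0,0,0]}
  ],
  "hand": 0
}}

```text
time: 26.45
tcp_pos: [467.2, 309.7, 55.0]
tool_rot: [2.24, 2.202, -0.0]
ft_force: [-0.2, 0.1, -0.4]
finger_gap: 85.5
grasp_force: 0.0
```

Request:
{"method": "carry_out", "body": {
  "targets": [
    {"offset":[0,0,0],"delta_rot":[0,0,0]},
    {"offset":[0,0,2],"delta_rot":[0,0,0]},
    {"offset":[0,0,4],"delta_rot":[0,0,0]},
    {"offset":[0,0,5],"delta_rot":[0,0,0]},
    {"offset":[0,0,5],"delta_rot":[0,0,0]}
  ]
}}

```text
time: 26.95
tcp_pos: [466.7, 309.5, 216.4]
tool_rot: [-2.24, -2.202, 0.002]
ft_force: [0.2, 1.2, -0.0]
finger_gap: 85.3
grasp_force: 0.0
```

Request:
{"method": "carry_out", "body": {
  "targets": [
    {"offset":[0,0,5],"delta_rot":[0,0,0]},
    {"offset":[0,0,4.8],"delta_rot":[0,0,0]},
    {"offset":[-0.265,-2.77,0],"delta_rot":[0,0,-0.003]},
    {"offset":[-0.265,-4.45,0],"delta_rot":[0,0,-0.003]},
    {"offset":[-0.265,-4.45,0],"delta_rot":[0,0,-0.003]}
  ]
}}

```text
time: 27.45
tcp_pos: [459.0, 192.3, 313.5]
tool_rot: [2.247, 2.194, 0.001]
ft_force: [1.4, -1.0, 0.8]
finger_gap: 85.0
grasp_force: 0.0
```

Request:
{"method": "carry_out", "body": {
  "targets": [
    {"offset":[-0.265,-4.45,0],"delta_rot":[0,0,-0.003]},
    {"offset":[-0.265,-4.45,0],"delta_rot":[0,0,-0.003]},
    {"offset":[-0.265,-4.45,0],"delta_rot":[0,0,-0.003]},
    {"offset":[-0.265,-4.45,0],"delta_rot":[0,0,-0.003]},
    {"offset":[-0.265,-4.45,0],"delta_rot":[0,0,-0.003]}
  ]
}}

```text
time: 27.95
tcp_pos: [445.4, -31.0, 313.3]
tool_rot: [2.266, 2.175, 0.001]
ft_force: [0.3, -0.5, 1.1]
finger_gap: 85.1
grasp_force: 0.0
```

Request:
{"method": "carry_out", "body": {
  "targets": [
    {"offset":[-0.265,-4.45,0],"delta_rot":[0,0,-0.003]},
    {"offset":[-0.265,-4.45,0],"delta_rot":[0,0,-0.003]},
    {"offset":[-0.265,-4.45,0],"delta_rot":[0,0,-0.003]},
    {"offset":[-0.265,-4.45,0],"delta_rot":[0,0,-0.003]},
    {"offset":[-0.265,-4.45,0],"delta_rot":[0,0,-0.003]}
  ]
}}

```text
time: 28.45
tcp_pos: [432.2, -253.6, 313.2]
tool_rot: [2.283, 2.158, 0.001]
ft_force: [0.7, 0.6, 0.6]
finger_gap: 85.6
grasp_force: 0.0
```

Request:
{"method": "carry_out", "body": {
  "targets": [
    {"offset":[-0.265,-4.45,0],"delta_rot":[0,0,-0.003]},
    {"offset":[-0.265,-4.45,0],"delta_rot":[0,0,0]},
    {"offset":[0,0,0],"delta_rot":[0,0,0]},
    {"offset":[0,0,-4.5],"delta_rot":[0,0,0]},
    {"offset":[0,0,-4.5],"delta_rot":[0,0,0]}
  ]
}}

```text
time: 28.95
tcp_pos: [428.0, -341.5, 223.3]
tool_rot: [2.284, 2.151, 0.001]
ft_force: [0.4, -0.8, -1.2]
finger_gap: 85.5
grasp_force: 0.0
```

Request:
{"method": "carry_out", "body": {
  "targets": [
    {"offset":[0,0,0],"delta_rot":[0,0,0]},
    {"offset":[0,0,0],"delta_rot":[0,0,0]},
    {"offset":[0,0,0],"delta_rot":[0,0,0]},
    {"offset":[0,0,0],"delta_rot":[0,0,0]},
    {"offset":[0,0,0],"delta_rot":[0,0,0]}
  ]
}}

```text
time: 29.45
tcp_pos: [428.3, -341.5, 225.2]
tool_rot: [2.283, 2.153, 0.0]
ft_force: [0.1, 0.1, 0.6]
finger_gap: 85.5
grasp_force: 0.0
```

```bash
python3 - <<'E'
from h import *
c=capture("wrist")
t=capture("top"); cv2.imwrite("pics/t6.png",np.hstack([c["pixels"][100:340,130:390],cv2.resize(t["pixels"][180:240,110:230],None,fx=4,fy=4)]))
s=readout.sense(); print(s["tcp_pos"],s["tool_rot"])
print(proj(c,(426.5,-341.9,74))-[130,100])
E
```

```text
[ 427.92420884 -341.21791584  224.32420364] [2.28411527e+00 2.15357755e+00 1.82903965e-04]
[118.95366355  77.76250725]
```

View pics/t6.png

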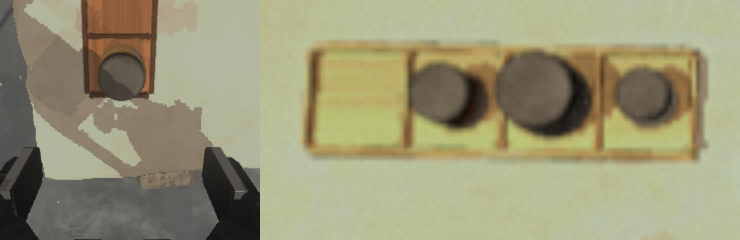

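Ochre's lid is at crop (121.5,76), well centred. Umber, black and chalk stand in their pale places.

Request:
{"method": "carry_out", "body": {
  "targets": [
    {"offset":[0,0,-4.5],"delta_rot":[0,0,0]},
    {"offset":[0,0,-4.5],"delta_rot":[0,0,0]},
    {"offset":[0,0,-4],"delta_rot":[0,0,0]},
    {"offset":[0,0,-2.5],"delta_rot":[0,0,0]},
    {"offset":[0,0,-1.5],"delta_rot":[0,0,0]}
  ]
}}

```text
time: 30.05
tcp_pos: [426.5, -340.0, 51.0]
tool_rot: [-2.284, -2.153, -0.0]
ft_force: [0.5, -0.3, 1.0]
finger_gap: 85.3
grasp_force: 0.0
```

Request:
{"method": "carry_out", "body": {
  "targets": [
    {"offset":[0,0,0],"delta_rot":[0,0,0]},
    {"offset":[0,0,0],"delta_rot":[0,0,0]},
    {"offset":[0,0,0],"delta_rot":[0,0,0]},
    {"offset":[0,0,0],"delta_rot":[0,0,0]},
    {"offset":[0,0,0],"delta_rot":[0,0,0]}
  ]
}}

```text
time: 30.55
tcp_pos: [427.9, -341.3, 54.1]
tool_rot: [2.285, 2.154, 0.0]
ft_force: [-0.2, 0.8, 0.2]
finger_gap: 85.7
grasp_force: 0.0
```

Request:
{"method": "carry_out", "body": {
  "targets": [
    {"offset":[0,0,0],"delta_rot":[0,0,0]},
    {"offset":[0,0,0],"delta_rot":[0,0,0]},
    {"offset":[0,0,0],"delta_rot":[0,0,0]},
    {"offset":[0,0,0],"delta_rot":[0,0,0]},
    {"offset":[0,0,0],"delta_rot":[0,0,0]}
  ],
  "hand": 255,
  "force": 40
}}

```text
time: 31.05
tcp_pos: [427.7, -341.0, 53.9]
tool_rot: [2.285, 2.154, 0.0]
ft_force: [-0.1, 1.2, 5.1]
finger_gap: 49.2
grasp_force: 40.4
```

Request:
{"method": "carry_out", "body": {
  "targets": [
    {"offset":[0,0,0],"delta_rot":[0,0,0]},
    {"offset":[0,0,0],"delta_rot":[0,0,0]},
    {"offset":[0,0,0],"delta_rot":[0,0,0]},
    {"offset":[0,0,0],"delta_rot":[0,0,0]},
    {"offset":[0,0,0],"delta_rot":[0,0,0]}
  ]
}}

```text
time: 31.55
tcp_pos: [427.7, -341.0, 53.9]
tool_rot: [2.285, 2.154, 0.0]
ft_force: [-0.9, 0.8, 4.9]
finger_gap: 49.2
grasp_force: 40.4
```

Request:
{"method": "carry_out", "body": {
  "targets": [
    {"offset":[0,0,2],"delta_rot":[0,0,0]},
    {"offset":[0,0,4.5],"delta_rot":[0,0,0]},
    {"offset":[0,0,4.8],"delta_rot":[0,0,0]},
    {"offset":[0,0,4.8],"delta_rot":[0,0,0]},
    {"offset":[0,0,4.8],"delta_rot":[0,0,0]}
  ],
  "force": 60
}}

```text
time: 32.05
tcp_pos: [427.0, -340.4, 263.6]
tool_rot: [-2.285, -2.154, -0.0]
ft_force: [1.0, -1.3, -1.2]
finger_gap: 48.4
grasp_force: 62.7
```

Request:
{"method": "carry_out", "body": {
  "targets": [
    {"offset":[0,0,5],"delta_rot":[0,0,0]},
    {"offset":[0.243,2.07,0],"delta_rot":[0,0,0.003]},
    {"offset":[0.243,4.4,0],"delta_rot":[0,0,0.003]},
    {"offset":[0.243,4.4,0],"delta_rot":[0,0,0.003]},
    {"offset":[0.243,4.4,0],"delta_rot":[0,0,0.003]}
  ]
}}

```text
time: 32.55
tcp_pos: [436.7, -186.6, 311.6]
tool_rot: [-2.273, -2.167, -0.0]
ft_force: [0.7, -0.3, -2.0]
finger_gap: 48.3
grasp_force: 62.7
```

Request:
{"method": "carry_out", "body": {
  "targets": [
    {"offset":[0.243,4.4,0],"delta_rot":[0,0,0.003]},
    {"offset":[0.243,4.4,0],"delta_rot":[0,0,0.003]},
    {"offset":[0.243,4.4,0],"delta_rot":[0,0,0.003]},
    {"offset":[0.243,4.4,0],"delta_rot":[0,0,0.003]},
    {"offset":[0.243,4.4,0],"delta_rot":[0,0,0.003]}
  ]
}}

```text
time: 33.05
tcp_pos: [448.7, 33.6, 311.8]
tool_rot: [-2.257, -2.185, 0.0]
ft_force: [0.6, 0.6, -1.6]
finger_gap: 48.2
grasp_force: 62.7
```

Request:
{"method": "carry_out", "body": {
  "targets": [
    {"offset":[0.243,4.4,0],"delta_rot":[0,0,0.003]},
    {"offset":[0.243,4.4,0],"delta_rot":[0,0,0.003]},
    {"offset":[0.243,4.4,0],"delta_rot":[0,0,0.003]},
    {"offset":[0.243,4.4,0],"delta_rot":[0,0,0.003]},
    {"offset":[0.243,4.4,0],"delta_rot":[0,0,0.003]}
  ]
}}

```text
time: 33.55
tcp_pos: [460.8, 253.5, 311.7]
tool_rot: [-2.24, -2.203, 0.001]
ft_force: [0.3, -0.7, -1.2]
finger_gap: 47.9
grasp_force: 62.7
```

Request:
{"method": "carry_out", "body": {
  "targets": [
    {"offset":[0.243,4.4,0],"delta_rot":[0,0,0]},
    {"offset":[0.243,4.4,0],"delta_rot":[0,0,0]},
    {"offset":[0.243,4.4,0],"delta_rot":[0,0,0]},
    {"offset":[0,0,0],"delta_rot":[0,0,0]},
    {"offset":[0,0,0],"delta_rot":[0,0,0]}
  ]
}}

```text
time: 34.05
tcp_pos: [468.2, 384.3, 310.8]
tool_rot: [2.238, 2.205, -0.004]
ft_force: [0.8, 0.7, -1.2]
finger_gap: 48.6
grasp_force: 62.7
```

Request:
{"method": "carry_out", "body": {
  "targets": [
    {"offset":[0,0,-4.8],"delta_rot":[0,0,0]},
    {"offset":[0,0,-4.8],"delta_rot":[0,0,0]},
    {"offset":[0,0,0],"delta_rot":[0,0,0]},
    {"offset":[0,0,0],"delta_rot":[0,0,0]},
    {"offset":[0,0,0],"delta_rot":[0,0,0]}
  ]
}}

```text
time: 34.55
tcp_pos: [470.8, 384.3, 219.5]
tool_rot: [2.24, 2.2, 0.009]
ft_force: [-0.5, 0.2, -1.4]
finger_gap: 48.5
grasp_force: 63.2
```

Commanded z is 215.9 and should end at about 53.4.

Request:
{"method": "carry_out", "body": {
  "targets": [
    {"offset":[0,0,-4.5],"delta_rot":[0,0,0]},
    {"offset":[0,0,-4.5],"delta_rot":[0,0,0]},
    {"offset":[0,0,-4.3],"delta_rot":[0,0,0]},
    {"offset":[0,0,-1.8],"delta_rot":[0,0,0]},
    {"offset":[0,0,0],"delta_rot":[0,0,0]}
  ]
}}

```text
time: 35.05
tcp_pos: [469.1, 383.7, 64.8]
tool_rot: [-2.241, -2.202, 0.002]
ft_force: [-0.1, 0.6, -0.9]
finger_gap: 48.0
grasp_force: 63.2
```

Request:
{"method": "carry_out", "body": {
  "targets": [
    {"offset":[0,0,-0.5],"delta_rot":[0,0,0]},
    {"offset":[0,0,-0.3],"delta_rot":[0,0,0]},
    {"offset":[0,0,-0.2],"delta_rot":[0,0,0]},
    {"offset":[0,0,-0.15],"delta_rot":[0,0,0]},
    {"offset":[0,0,0],"delta_rot":[0,0,0]}
  ]
}}

```text
time: 35.55
tcp_pos: [469.2, 384.0, 54.3]
tool_rot: [2.24, 2.202, 0.002]
ft_force: [-0.5, 0.6, -0.9]
finger_gap: 48.5
grasp_force: 63.5
```

Request:
{"method": "carry_out", "body": {
  "targets": [
    {"offset":[0,0,0],"delta_rot":[0,0,0]},
    {"offset":[0,0,0],"delta_rot":[0,0,0]},
    {"offset":[0,0,0],"delta_rot":[0,0,0]},
    {"offset":[0,0,0],"delta_rot":[0,0,0]},
    {"offset":[0,0,0],"delta_rot":[0,0,0]}
  ]
}}

```text
time: 36.05
tcp_pos: [469.1, 384.0, 54.2]
tool_rot: [2.24, 2.202, 0.002]
ft_force: [0.1, -1.2, 3.9]
finger_gap: 48.3
grasp_force: 64.3
```

Request:
{"method": "carry_out", "body": {
  "targets": [
    {"offset":[0,0,0],"delta_rot":[0,0,0]},
    {"offset":[0,0,0],"delta_rot":[0,0,0]},
    {"offset":[0,0,0],"delta_rot":[0,0,0]},
    {"offset":[0,0,0],"delta_rot":[0,0,0]},
    {"offset":[0,0,0],"delta_rot":[0,0,0]}
  ],
  "hand": 0
}}

```text
time: 36.55
tcp_pos: [468.7, 383.7, 53.4]
tool_rot: [2.24, 2.202, -0.0]
ft_force: [0.2, -0.4, -0.3]
finger_gap: 85.4
grasp_force: 0.0
```

Request:
{"method": "carry_out", "body": {
  "targets": [
    {"offset":[0,0,0],"delta_rot":[0,0,0]},
    {"offset":[0,0,2],"delta_rot":[0,0,0]},
    {"offset":[0,0,4],"delta_rot":[0,0,0]},
    {"offset":[0,0,5],"delta_rot":[0,0,0]},
    {"offset":[0,0,5],"delta_rot":[0,0,0]}
  ]
}}

```text
time: 37.05
tcp_pos: [468.3, 383.5, 214.9]
tool_rot: [-2.24, -2.202, 0.002]
ft_force: [1.2, 0.3, 0.9]
finger_gap: 85.6
grasp_force: 0.0
```

Request:
{"method": "carry_out", "body": {
  "targets": [
    {"offset":[0,0,5],"delta_rot":[0,0,0]},
    {"offset":[0,0,5],"delta_rot":[0,0,0]},
    {"offset":[0,-4,0],"delta_rot":[0,0,0]},
    {"offset":[0,-4,0],"delta_rot":[0,0,0]},
    {"offset":[0,-4,0],"delta_rot":[0,0,0]}
  ]
}}

```text
time: 37.55
tcp_pos: [468.6, 262.7, 314.1]
tool_rot: [2.238, 2.203, 0.002]
ft_force: [1.2, -0.8, 0.1]
finger_gap: 85.5
grasp_force: 0.0
```

Request:
{"method": "carry_out", "body": {
  "targets": [
    {"offset":[0,-4,0],"delta_rot":[0,0,0]},
    {"offset":[0,0,0],"delta_rot":[0,0,0]},
    {"offset":[0,0,0],"delta_rot":[0,0,0]},
    {"offset":[0,0,0],"delta_rot":[0,0,0]},
    {"offset":[0,0,0],"delta_rot":[0,0,0]}
  ]
}}

```text
time: 38.05
tcp_pos: [468.8, 224.9, 313.5]
tool_rot: [-2.238, -2.204, -0.0]
ft_force: [-0.2, 0.5, -0.2]
finger_gap: 85.6
grasp_force: 0.0
```

```bash
python3 - <<'E'
from h import *
c=capture("wrist"); s=capture("scene")
im=c["pixels"].copy()
C=np.array([466.4,272.9]);a=-.0203;ux=np.array([np.cos(a),np.sin(a)]);uy=np.array([-np.sin(a),np.cos(a)])
for y,z in((111,74),(37,78),(-37,102),(-111,72)): p=proj(c,(*(C+uy*y),z)); print(p.round(1)); cv2.circle(im,tuple(p.astype(int)),2,(0,0,255),-1)
q=s["pixels"][110:230,120:280]
cv2.imwrite("pics/end.png",np.hstack([im[:,100:400],cv2.resize(q,(480,360)).repeat(1,0) if 0 else cv2.copyMakeBorder(cv2.resize(q,(480,360)),0,24,0,0,0)]))
E
```

```text
[249.1  24.7]
[249.   91.2]
[248.6 155.1]
[248.8 202.7]
```

View pics/end.png

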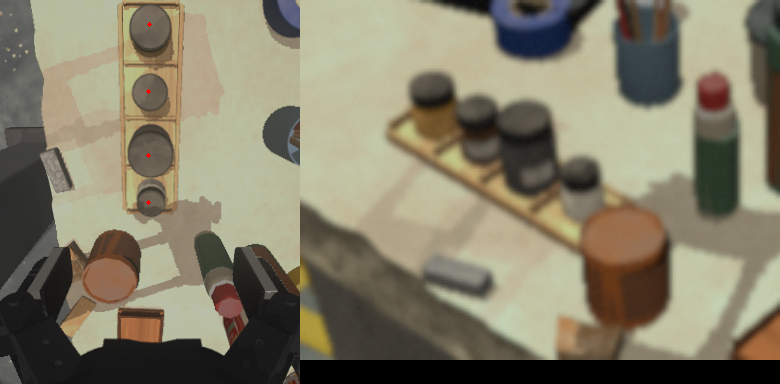

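All four jars stand upright. Their lids lie within 2–3 px of the place centres (red dots at about (249, 25/91/155/203)), in the order ochre, umber, black, chalk from the left, and the robot is clear of everything.

```bash
python3 -c "
from bench import hand_in
print(hand_in())"
```

```text
the job is handed in; nothing more can be done
None
```

The four jars now stand upright in the pale rack in reverse order (ochre, umber, black, chalk from the left), each within about 3 mm of its place's centre by the last wrist picture, and the job was handed in at about 38 s; no verdict came back.

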